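# Close up a row of wood type on the galley

## Robot

A 6-joint arm with a two-finger parallel gripper is mounted at the origin on the work surface. World frame = base frame: x ahead of the robot, y to its left, z up, the work surface at z = 0. Lengths are in m, angles in rad, forces in N, time in s.
With the tool pointing down it reaches from about 0.35 to 0.725 m from the base axis. Payload 6 kg.
Tool frame: the origin (TCP) lies at the very end of the fingers, on their centre line; the grasp point (between the pads) lies 19 mm behind it; z points along the fingers, y is the line along which they close (so a half turn about z gives the same grasp; the last joint's range is limited). The gripper opens to 85 mm and grips with 20 to 120 N. Pads are 22 mm wide; open, the fingers measure 114 mm over their backs; the gripper's body (76 mm by 85 mm) begins 54 mm behind the grasp point. The pads swing forward as they close: fully open they stand 13 mm farther back than shut.
Start: joints at [1.454, 0.04, 0.085, 0, -1.615, -0.334], TCP at [0.261, 0.54, 0.231] pointing down, gripper open.
Joint ranges: [-2.56, 2.56], [-1.29, 2.01], [-1.08, 1.49], [-3.29, 1.98], [-2.81, -0.18], [-2.99, 2.99]. Speed limits (rad/s): [2.57, 2.57, 3.01, 3.14, 3.14, 3.14].

## Interface

Orientations are given as a rotation vector (axis times angle).
In Python, from plant import manip gives the robot as it stands.
- The arm moves only by the shell command python3 -m creep 'ROWS' [FORCE]. ROWS is JSON, a list of rows, each a list of 7 numbers: the shift along the tool's x, y, z normalised to -1 to 1, where 1 is 4 cm, then the turn, a rotation vector about the tool's x, y, z normalised to -1 to 1, where 1 is 5 degrees, then the closure, from -1 (fully open) to 1 (shut), so that 0 is half open. In form: [[tx, ty, tz, ax, ay, az, fingers], ...]. A call has 1 to 5 rows; each row shifts and turns the commanded pose from where the row before left it, along the tool's axes as they then stand; what a row does not reach is not made up. A row lasts 1/10 s, in which the tool goes at most 50 mm and 8.59 degrees, less where a joint would pass 70% of its speed; a pose out of reach is approached as far as the arm can. A call with a number of a shift or a turn outside -1 to 1 is refused whole. A call with a gripper value outside its range is refused whole. The fingers move at their own pace and stop on an object; FORCE is the grip in N (left out, the last holds). Time passes only in rows, so rows that do not move let the fingers close. It gives the time, the measured TCP pose, the force, the opening and the grip force at its end, in the units of the state.
- manip.observe(): the state, without advancing time (a new reading comes with each control period).
- manip.get_image(name): name is "scene" or "top" or "wrist"; returns the picture (420x560x3 uint8, red, green, blue); there is no depth.
- manip.camera_params(name): a dict with "fx", "fy", "cx", "cy" (pixels), "world_from_camera" (4x4, takes a point from camera to world coordinates). Camera axes: x right, y up, looking along -z (the intrinsics and any distortion apply to the point x, -y, -z); pixel columns grow to the right and rows downward; lengths in m; the calibration is good to about 2 mm. The wrist camera is an equidistant fisheye: a pixel r from the principal point sees the ray r / f radians off the axis. A picture is of the moment at which its call begins: read the wrist's pose just before it. camera_params takes no time and is no camera call; for the wrist camera it gives the pose at the moment of the call.
- manip.hand_in(): hands the job in; it is judged then, once.
The state is a dict: "time_s": time; "joint_positions": joint angles; "qvel": joint speeds; "joint_efforts": joint torques, N m; "tcp_pos": TCP position; "eef_rot": TCP orientation; "ft_force": force on the tool from outside, world axes, zero at the start; "moment": the same for the moment, N m; "grip_width": opening from 0.0 (shut) to 1.0 (fully open); "finger_force": force on a finger pad.
Only numpy, scipy, OpenCV 4.12 (cv2) and the standard library are available. Lean on these libraries where they do the work, as an engineer would, in place of code of your own. Each camera call takes 0.05 s, during which the arm holds its last target. There are 200 camera calls.

## Task

On the galley, push the straggling wood-type block across to stand against the near ledge behind the row. Then push the whole row along that ledge as one train, without letting it come apart, until it is tight against the head ledge: all six blocks square along the near ledge, no gaps. Only push: pick nothing up, and leave everything else where it is.

Things in the scene. Friction and masses are not known exactly. Their poses are not given: they have to be found in the camera images.
- galley: Fixed shallow tray, metal floor 4 mm thick, light wooden ledges 12 wide, tops 18 above the bench. Origin: middle of its underside, on the bench; own y runs along it towards the head, to the robot's left (up to 17 degrees askew). Inner faces: near ledge (nearest the robot) at own x -110, far ledge at x +110, head ledge (end stop) at y +200; foot at y -206 open, no ledge (mm).
- piece1: Loose brown wood-type block on the galley floor: 42 (own x) x 34 (own y, along the row) x 23.3 mm high, about 23 g; on top a raised round disc. Origin at the centre of its underside; number 1 from the head in the row of five along the near ledge (about 1 mm off it), touching its neighbours; the row stops 40 to 120 mm short of the head ledge.
- piece2: Loose brown wood-type block on the galley floor: 42 (own x) x 26 (own y, along the row) x 23.3 mm high, about 17 g; on top two raised parallel bars running across the row. Origin at the centre of its underside; number 2 from the head in the row of five along the near ledge (about 1 mm off it), touching its neighbours; the row stops 40 to 120 mm short of the head ledge.
- piece3: Loose brown wood-type block on the galley floor: 42 (own x) x 20 (own y, along the row) x 18 mm high, about 13 g; on top no ornament: a plain blank spacer, lower than the rest. Origin at the centre of its underside; number 3 from the head in the row of five along the near ledge (about 1 mm off it), touching its neighbours; the row stops 40 to 120 mm short of the head ledge.
- piece4: Loose brown wood-type block on the galley floor: 42 (own x) x 38 (own y, along the row) x 23.3 mm high, about 25 g; on top a raised diamond. Origin at the centre of its underside; number 4 from the head in the row of five along the near ledge (about 1 mm off it), touching its neighbours; the row stops 40 to 120 mm short of the head ledge.
- piece5: Loose brown wood-type block on the galley floor: 42 (own x) x 30 (own y, along the row) x 23.3 mm high, about 20 g; on top a raised upright cross. Origin at the centre of its underside; number 5 from the head in the row of five along the near ledge (about 1 mm off it), touching its neighbours; the row stops 40 to 120 mm short of the head ledge.
- straggler: Loose brown wood-type block on the galley floor: 42 (own x) x 36 (own y, along the row) x 23.3 mm high, about 24 g; on top a raised diagonal cross. Origin at the centre of its underside; belongs last in the row, but starts 35 to 75 mm out from the near ledge, turned by up to 0.25 rad, 14 to 35 mm nearer the foot than piece5. Blocks slide easily: 1 to 2 N moves all six.
- furniture_long: Bystander, not part of the work: wooden spacing bar (furniture) 25 x 150 x 16 mm (x, y, z), flat in the galley near its far ledge. Origin at the centre of its underside.
- furniture_short: Bystander, not part of the work: wooden spacing bar 17 x 100 x 16 mm (x, y, z), flat in the galley beside the long one. Origin at the centre of its underside.
- magnet: Bystander, not part of the work: grey galley magnet 24 x 50 x 22 mm (x, y, z) with a 12 mm high steel knob on top, standing in the galley near the far ledge. Origin at the centre of its underside.
- planer: Bystander, not part of the work: wooden planer block 82 x 150 x 36 mm (x, y, z), on the bench. Origin at the centre of its underside.
- mallet: Bystander, not part of the work: wooden mallet lying on the bench: head 56 x 95 x 56 mm (x, y, z), handle 190 mm long and 20 mm thick towards its own -x; origin under the head
- ink_tin: Bystander, not part of the work: closed round tin, 90 mm across, 55 mm high, on the bench. Origin at the centre of its underside.
- brayer: Bystander, not part of the work: ink roller on the bench: roller 42 mm thick, 100 mm long along its own y, handle towards its +x, 48 mm high; origin under the roller
- composing_stick: Bystander, not part of the work: steel composing stick (three-sided hand tray) 52 x 250 x 18 mm (x, y, z), lying on the bench. Origin at the centre of its underside.
Mind the look-alikes: they are no part of the job. Leave any green, pink or turquoise look-alike of the piece2 alone.

How it is judged:
By the outcome, as a careful person would: the job done as asked, in the order asked, and still so for the second after the job is handed in, with the robot touching nothing.
It also fails if it takes over 48 s, if anything falls off the work surface, if the arm or the gripper's body presses on something with over 40 N, if the wrist force passes 120 N, or if a joint passes its speed limit or range.

## Working session

There is one attempt and no reset: what is moved stays moved. The work goes in short steps, Python scripts to look and compute and a shell command to move; the robot and the scene stay as the last step left them, time stands still between calls to the robot, and variables do not carry over. Pictures are saved under pics/ and viewed, at most 11 in all, crops included, and the job is handed in when it is done.

```bash
mkdir -p pics
python3 - <<'E'
from plant import manip
import cv2,numpy as np
np.set_printoptions(precision=4,suppress=True)
for n in ["top","scene"]:
    im=manip.get_image(n); cv2.imwrite(f"pics/{n}0.png",im[:,:,::-1])
    p=manip.camera_params(n); print(n,p)
print(manip.observe())
E
```

```text
top {'fx': 384.2742773621663, 'fy': 384.2742773621663, 'cx': 274.26344953601694, 'cy': 206.0521089417795, 'world_from_camera': array([[-0.0218,  0.9914, -0.1287,  0.4197],
       [-0.9998, -0.022 ,  0.0001, -0.0074],
       [-0.0027,  0.1287,  0.9917,  0.9044],
       [ 0.    ,  0.    ,  0.    ,  1.    ]])}
scene {'fx': 500.14070175588796, 'fy': 500.14070175588796, 'cx': 274.38859685334575, 'cy': 215.45140842801194, 'world_from_camera': array([[ 0.1813, -0.5521,  0.8138,  1.5751],
       [ 0.9832,  0.1207, -0.1371, -0.1801],
       [-0.0225,  0.825 ,  0.5647,  0.7467],
       [ 0.    ,  0.    ,  0.    ,  1.    ]])}
{'time_s': 0.1, 'joint_positions': array([ 1.4537,  0.0408,  0.0839, -0.0004, -1.6155, -0.3337]), 'qvel': array([-0.0004, -0.0014,  0.0049,  0.002 , -0.0004, -0.0006]), 'joint_efforts': array([ -0.0053, -36.9347,  34.8282,   6.9517,  -0.0045,   0.    ]), 'tcp_pos': array([0.2612, 0.5398, 0.2304]), 'eef_rot': array([ 3.0606, -0.7018, -0.0004]), 'ft_force': array([ 0.3678,  0.2568, -0.8506]), 'moment': array([-0.0243, -0.0343,  0.0603]), 'finger_force': 0.0, 'grip_width': 1.0007276959269416}
```

View pics/top0.png

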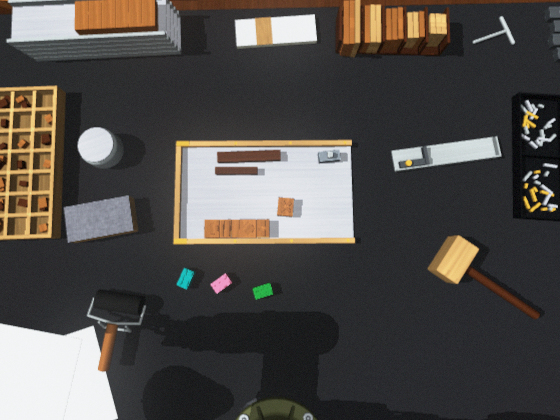

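View pics/scene0.png

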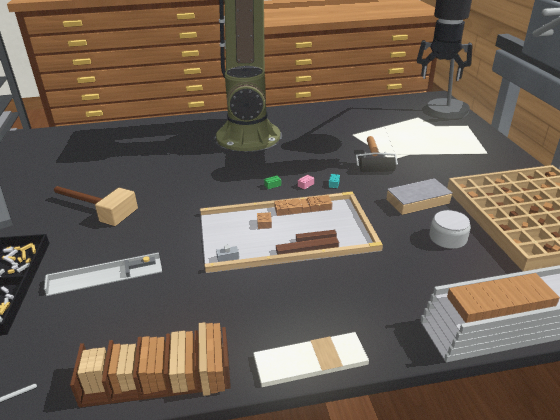

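The top view shows the galley at (175–355, 140–243), with the head ledge on the left. The row is at (205–270, 229) and the straggler at (286, 207). The long and short furniture and the magnet lie along the far ledge. The turquoise, pink and green look-alikes lie on the bench at (185,279), (221,284) and (263,291), outside the galley. The straggler is the only loose block on the galley floor away from the row. Next I'll measure it and confirm it in one enlarged crop.

```bash
cat > h.py <<'E'
from plant import manip
import cv2,numpy as np
np.set_printoptions(precision=4,suppress=True)
def ray(n,uv,z,p=None):
    p=p or manip.camera_params(n); T=p["world_from_camera"]
    uv=np.atleast_2d(uv).astype(float)
    d=np.c_[(uv[:,0]-p["cx"])/p["fx"],-(uv[:,1]-p["cy"])/p["fy"],-np.ones(len(uv))]@T[:3,:3].T
    o=T[:3,3]; return (o+d*((z-o[2])/d[:,2])[:,None])[:,:2]
def hsv(im): return cv2.cvtColor(im,cv2.COLOR_RGB2HSV)
E
python3 - <<'E'
from h import *
im=cv2.imread("pics/top0.png")[:,:,::-1].copy()
H=hsv(im)
for u,v in [(220,142),(178,190),(300,240),(210,229),(286,212),(240,235)]: print((u,v),H[v,u])
roi=np.zeros(H.shape[:2],np.uint8); roi[130:255,165:365]=1
led=cv2.inRange(H,(12,90,150),(28,255,255))*roi
br=cv2.inRange(H,(5,120,90),(14,255,255))*roi; br[:190]=0
# tray outer
cs,_=cv2.findContours(led,cv2.RETR_EXTERNAL,2); c=np.vstack([k for k in cs if len(k)>15])[:,0]
r=cv2.minAreaRect(ray("top",c,.018).astype(np.float32)*1000); print("tray",r)
cs,_=cv2.findContours(br,cv2.RETR_EXTERNAL,2)
for k in cs:
    if cv2.contourArea(k)>60:
        print(cv2.minAreaRect(k), cv2.minAreaRect((ray("top",k[:,0],.026)*1000).astype(np.float32)))
a=cv2.resize(im[130:300,165:365],None,fx=4,fy=3.5,interpolation=cv2.INTER_CUBIC)
cv2.imwrite("pics/crop0.png",a[:,:,::-1])
E
```

```text
(220, 142) [ 20 115 236]
(178, 190) [ 18 118 223]
(300, 240) [ 18 121 226]
(210, 229) [ 13 151 189]
(286, 212) [ 13 147 212]
(240, 235) [ 13 153 203]
tray ((571.7676391601562, 17.204360961914062), (417.88165283203125, 244.08396911621094), 88.74478149414062)
((236.5, 228.5), (17.0, 63.0), 90.0) ((483.9267883300781, 80.21765899658203), (144.70115661621094, 38.94260787963867), 88.74232482910156)
((285.0, 206.5), (17.0, 14.0), 90.0) ((532.1947631835938, -32.244544982910156), (32.266700744628906, 39.539546966552734), 88.40966033935547)
```

View pics/crop0.png

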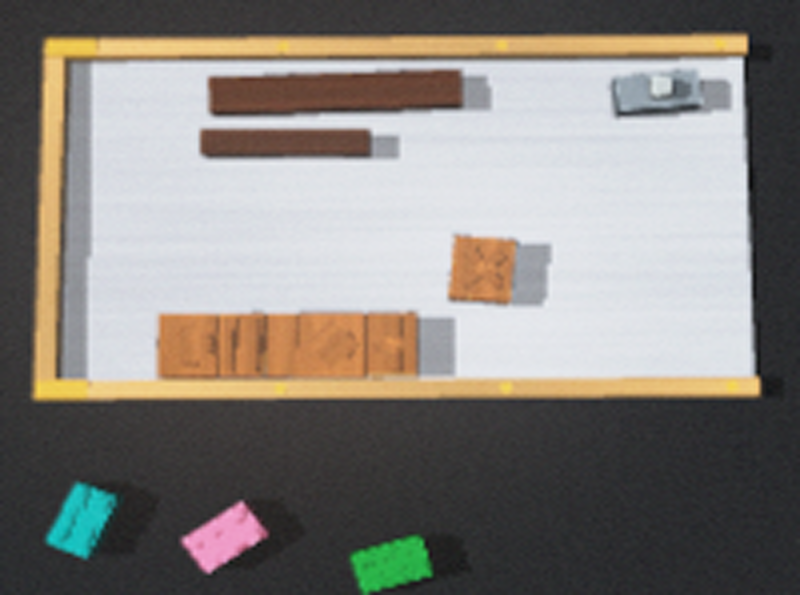

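The crop confirms it. The straggler is the brown diagonal-cross block at crop (482,270), on the galley floor and out from the ledge. The row reads disc, bars, blank, diamond, cross from the head. The turquoise, pink and green pieces lie outside the galley. Next I'll refine the galley axis and start turning the tool.

```bash
cat >> h.py <<'E'
def galley(im):
    "fit ledge centre lines (top faces z=18mm) -> origin, yaw"
    led=cv2.inRange(hsv(im),(15,90,150),(28,255,255))
    out=[]
    for r0,r1 in [(135,152),(233,250)]:
        P=[]
        for u in range(195,345):
            v=np.where(led[r0:r1,u])[0]
            if len(v)>2: P.append((u,v.mean()+r0))
        W=ray("top",P,.018); f=np.polyfit(W[:,1],W[:,0],1)
        W=W[abs(np.polyval(f,W[:,1])-W[:,0])<.002]; out.append(np.polyfit(W[:,1],W[:,0],1))
    P=[]
    for v in range(160,230):
        u=np.where(led[v,168:192])[0]
        if len(u)>2: P.append((u.mean()+168,v))
    W=ray("top",P,.018); hd=np.median(W,0)
    return out,hd
E
python3 - <<'E'
from h import *
im=cv2.imread("pics/top0.png")[:,:,::-1].copy()
o,hd=galley(im); print(o,hd)
print("sep",o[0][1]-o[1][1])
E
python3 -m creep '[[0,0,0,0,0,1,1],[0,0,0,0,0,1,1],[0,0,0,0,0,1,1],[0,0,0,0,0,1,1],[0,0,0,0,0,1,1]]' 20
python3 -m creep '[[0,0,0,0,0,1,1],[0,0,0,0,0,1,1],[0,0,0,0,0,1,1],[0,0,0,0,0,1,1],[0,0,0,0,0,1,1]]'
python3 -m creep '[[0,0,0,0,0,1,1],[0,0,0,0,0,1,1],[0,0,0,0,0,1,1]]'
```

```text
[array([0.014 , 0.6869]), array([0.0188, 0.4551])] [0.567  0.2193]
sep 0.23177787972173403
time_s: 0.6
tcp_pos: [0.2613, 0.5399, 0.2307]
eef_rot: [2.834, -1.353, 0.0]
ft_force: [-0.3, 0.5, -0.6]
grip_width: 0.146
finger_force: 0.0
time_s: 1.1
tcp_pos: [0.2613, 0.5399, 0.2306]
eef_rot: [2.474, -1.934, 0.001]
ft_force: [-0.4, 0.4, 0.1]
grip_width: 0.0
finger_force: 0.0
time_s: 1.4
tcp_pos: [0.2613, 0.5399, 0.2307]
eef_rot: [2.201, -2.241, 0.001]
ft_force: [0.1, -0.5, -0.5]
grip_width: 0.0
finger_force: 0.0
```

```bash
python3 -m creep '[[0.9,-0.55,0,0,0,0,1],[0.95,-0.55,0,0,0,0,1],[0.95,-0.55,0,0,0,0,1],[0.95,-0.55,0,0,0,0,1],[0.95,-0.55,0,0,0,0,1]]' | head -3
python3 -m creep '[[0.95,-0.55,0,0,0,0,1],[0.95,-0.55,0,0,0,0,1],[0.95,-0.55,0,0,0,0,1],[0.95,-0.55,0,0,0,0,1],[0.95,-0.55,0,0,0,0,1]]'|head -3
python3 -m creep '[[0.95,-0.55,0,0,0,0,1],[0.95,-0.55,0,0,0,0,1],[0.95,-0.55,0,0,0,0,1],[0.95,-0.55,0,0,0,0,1],[0.95,-0.55,0,0,0,0,1]]'|head -3
python3 -m creep '[[0,0,0,0,0,0,1],[0,0,0,0,0,0,1]]'|head -3
cat >> h.py <<'E'
O=np.array([.5712,.0133]); EX=np.array([1,-.0164]); EY=np.array([.0164,1])
def g(xy): d=np.atleast_2d(xy)-O; return np.c_[d@EX,d@EY]*1000
E
python3 - <<'E'
from h import *
s=manip.observe(); print(g(s["tcp_pos"][:2]),s["tcp_pos"],s["eef_rot"])
cv2.imwrite("pics/wrist1.png",manip.get_image("wrist")[:,:,::-1])
E
```

```text
time_s: 1.9
tcp_pos: [0.369, 0.3488, 0.231]
eef_rot: [2.206, -2.237, -0.0]
time_s: 2.4
tcp_pos: [0.4763, 0.1572, 0.2311]
eef_rot: [2.206, -2.237, -0.0]
time_s: 2.9
tcp_pos: [0.5836, -0.0344, 0.2309]
eef_rot: [2.205, -2.237, -0.001]
time_s: 3.1
tcp_pos: [0.5831, -0.0336, 0.2302]
eef_rot: [2.202, -2.239, -0.002]
[[ 12.6483 -46.7372]] [ 0.5831 -0.0336  0.2302] [ 2.2017 -2.2388 -0.0018]
```

View pics/wrist1.png

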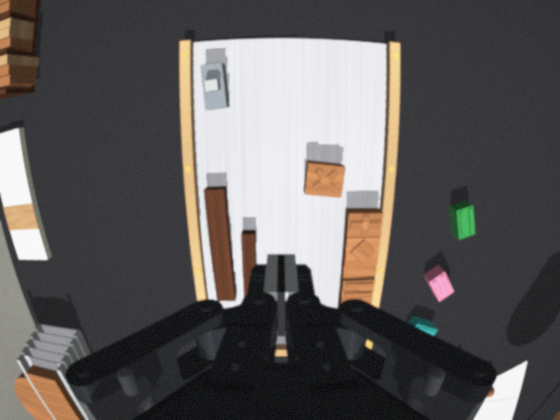

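The wrist view shows the straggler at (325,179), slightly turned. The row's foot end is at (362,210), the near ledge at u≈390 and the fingertips at (282,265). I'll cross-check the straggler pose through the fisheye.

```bash
cat >> h.py <<'E'
def wray(uv,z,p):
    uv=np.atleast_2d(uv).astype(float); a=np.c_[(uv[:,0]-p["cx"])/p["fx"],(uv[:,1]-p["cy"])/p["fy"]]
    th=np.linalg.norm(a,axis=1)+1e-9; s=np.sin(th)/th
    T=p["world_from_camera"]; d=np.c_[a[:,0]*s,-a[:,1]*s,-np.cos(th)]@T[:3,:3].T; o=T[:3,3]
    return (o+d*((z-o[2])/d[:,2])[:,None])[:,:2]
def blocks(z=.0273,off=None):
    p=manip.camera_params("wrist"); im=manip.get_image("wrist")
    m=cv2.inRange(hsv(im),(5,110,80),(14,255,255))
    m=cv2.morphologyEx(m,cv2.MORPH_CLOSE,np.ones((3,3)))
    for k in cv2.findContours(m,0,2)[0]:
        if cv2.contourArea(k)>300:
            G=g(wray(k[:,0],z,p)).astype(np.float32); r=cv2.minAreaRect(G)
            if abs(r[0][0])<130 and -220<r[0][1]<220: print(k[:,0].mean(0),r,G.min(0),G.max(0))
    return im,p
E
python3 - <<'E'
from h import *
im,p=blocks()
led=np.array([(185.5,100),(190,170),(395,100),(391,170),(386,240)])
print(p["cx"],p["cy"],p["fx"]); print(g(wray(led,.018,p)))
E
```

```text
[249.2812 260.9062] ((50.937435150146484, 58.09728240966797), (83.3759536743164, 13.073861122131348), 88.24009704589844) [43.1811 16.308 ] [57.295  99.6497]
[361.9444 258.4861] ((-84.1399154663086, 52.65319061279297), (131.23069763183594, 43.07154083251953), 89.61065673828125) [-105.9782  -12.8552] [-62.693  118.4134]
[219.2727 242.3091] ((84.0106430053711, 34.642051696777344), (22.145153045654297, 143.809326171875), 1.8194193840026855) [ 71.4206 -37.3198] [ 97.2981 106.3982]
[325.6176 177.4118] ((-34.84721374511719, -48.33671569824219), (35.62333297729492, 40.892616271972656), 84.47592163085938) [-56.0559 -67.34  ] [-14.2789 -29.2574]
280.72724891346604 208.33913790468463 325.19226210127806
[[ 117.8076 -136.311 ]
 [ 116.0103  -56.523 ]
 [-115.6263 -138.1675]
 [-115.2569  -57.2822]
 [-117.8818   30.3781]]
```

```bash
python3 -m creep '[[0,0,1,0,0,0,1],[0,0,1,0,0,0,1],[0,0,1,0,0,0,1],[0,0,1,0,0,0,1],[0,0,1,0,0,0,1]]'|head -4
python3 -m creep '[[0,0,0.5,0,0,0,1],[0,0,0,0,0,0,1]]'|head -4
python3 -m creep '[[0,0.2,0,0,0,0,1],[0,0.15,0,0,0,0,1],[0,0.15,0,0,0,0,1],[0,0.15,0,0,0,0,1],[0,0.15,0,0,0,0,1]]'|head -4
python3 -m creep '[[0,0.15,0,0,0,0,1],[0,0.15,0,0,0,0,1],[0,0.15,0,0,0,0,1],[0,0.1,0,0,0,0,1],[0,0,0,0,0,0,1]]'|head -4
python3 - <<'E'
from h import *
im,p=blocks(); s=manip.observe(); print(g(s["tcp_pos"][:2]),s["tcp_pos"],s["ft_force"])
cv2.imwrite("pics/w2.png",im[:,:,::-1])
E
```

```text
time_s: 3.7
tcp_pos: [0.5828, -0.0312, 0.0304]
eef_rot: [-2.207, 2.234, -0.001]
ft_force: [0.8, 0.0, -1.0]
time_s: 3.9
tcp_pos: [0.5804, -0.0317, 0.0078]
eef_rot: [2.204, -2.232, -0.006]
ft_force: [-0.3, 0.1, -0.6]
time_s: 4.4
tcp_pos: [0.5509, -0.0321, 0.0121]
eef_rot: [-2.205, 2.237, -0.001]
ft_force: [-0.1, 0.0, -0.5]
time_s: 4.9
tcp_pos: [0.5287, -0.0319, 0.0113]
eef_rot: [2.205, -2.237, 0.0]
ft_force: [-0.3, 0.1, 0.4]
[357.0357 283.75  ] ((-76.05162048339844, -50.27995300292969), (41.11410140991211, 35.3413200378418), 0.4900052547454834) [-96.6424 -68.1171] [-55.4658 -32.7296]
[[-41.4608 -45.9046]] [ 0.529  -0.0319  0.0114] [0.4633 0.3283 0.3895]
```

View pics/w2.png

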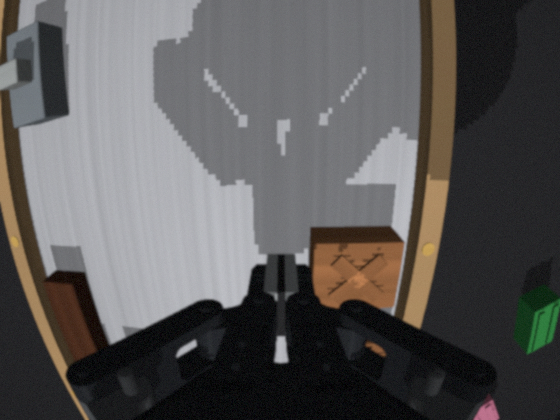

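The straggler is now square, at (357,284) with the finger behind it. About 13 mm remain to the ledge.

```bash
python3 -m creep '[[0,0.1,0,0,0,0,1],[0,0.1,0,0,0,0,1],[0,0.08,0,0,0,0,1],[0,0.03,0,0,0,0,1],[0,0,0,0,0,0,1]]'|head -4
python3 -m creep '[[0,0.02,0,0,0,0,1],[0,0.02,0,0,0,0,1],[0,0,0,0,0,0,1]]'|head -4
python3 - <<'E'
from h import *
im,p=blocks(); s=manip.observe(); print(g(s["tcp_pos"][:2]),s["tcp_pos"],s["ft_force"])
E
```

```text
time_s: 5.45
tcp_pos: [0.5176, -0.0317, 0.0121]
eef_rot: [-2.205, 2.236, -0.003]
ft_force: [4.7, -1.0, 0.5]
time_s: 5.75
tcp_pos: [0.5173, -0.0316, 0.0129]
eef_rot: [-2.203, 2.234, -0.006]
ft_force: [7.2, -1.6, 1.4]
[359.1591 281.1818] ((-87.1924057006836, -50.192481994628906), (41.31801223754883, 37.82767868041992), 1.085294485092163) [-107.8313  -69.4592] [-66.3772 -31.5886]
[[-53.1009 -45.7515]] [ 0.5174 -0.0316  0.0129] [ 7.5497 -1.2967  2.0524]
```

```bash
python3 -m creep '[[0,-0.2,0,0,0,0,1],[0,-0.4,0,0,0,0,1],[0.6,0,0,0,0,0,1],[0.6,0,0,0,0,0,1],[0,0,0,0,0,0,1]]'|head -4
python3 - <<'E'
from h import *
im,p=blocks(); s=manip.observe(); print(g(s["tcp_pos"][:2]),s["tcp_pos"],s["ft_force"])
E
```

```text
time_s: 6.3
tcp_pos: [0.5374, -0.0819, 0.0102]
eef_rot: [2.201, -2.238, -0.003]
ft_force: [-0.6, -0.2, -0.1]
[[-32.0382 -94.7942]] [ 0.5376 -0.0809  0.0103] [-0.4318  0.2227  0.3366]
```

```bash
python3 -m creep '[[0,0.7,0,0,0,0,1],[0,0.75,0,0,0,0,1],[0,0,0,0,0,0,1],[-0.15,0,0,0,0,0,1],[-0.1,0,0,0,0,0,1]]'|head -4
python3 -m creep '[[-0.1,0,0,0,0,0,1],[-0.1,0,0,0,0,0,1],[-0.1,0,0,0,0,0,1],[-0.1,0,0,0,0,0,1],[-0.1,0,0,0,0,0,1]]'|head -4
python3 - <<'E'
from h import *
cv2.imwrite("pics/t3.png",cv2.resize(manip.get_image("top")[130:300,165:365],None,fx=4,fy=3.5)[:,:,::-1])
s=manip.observe(); print(g(s["tcp_pos"][:2]),s["tcp_pos"],s["ft_force"])
im,p=blocks();cv2.imwrite("pics/w3.png",im[:,:,::-1])
E
```

```text
time_s: 6.85
tcp_pos: [0.4812, -0.0684, 0.0115]
eef_rot: [-2.206, 2.237, -0.0]
ft_force: [-0.1, -0.1, -0.3]
time_s: 7.35
tcp_pos: [0.4809, -0.0489, 0.0112]
eef_rot: [2.205, -2.237, -0.0]
ft_force: [0.4, -0.2, 0.4]
[[-89.249  -63.3075]] [ 0.4809 -0.0485  0.0113] [-0.9036  1.1509 -0.2051]
[ 42.89 358.81] ((80.56437683105469, 21.843345642089844), (25.841793060302734, 124.28372955322266), 1.843368649482727) [ 66.145  -40.5995] [93.2671 84.302 ]
```

View pics/t3.png

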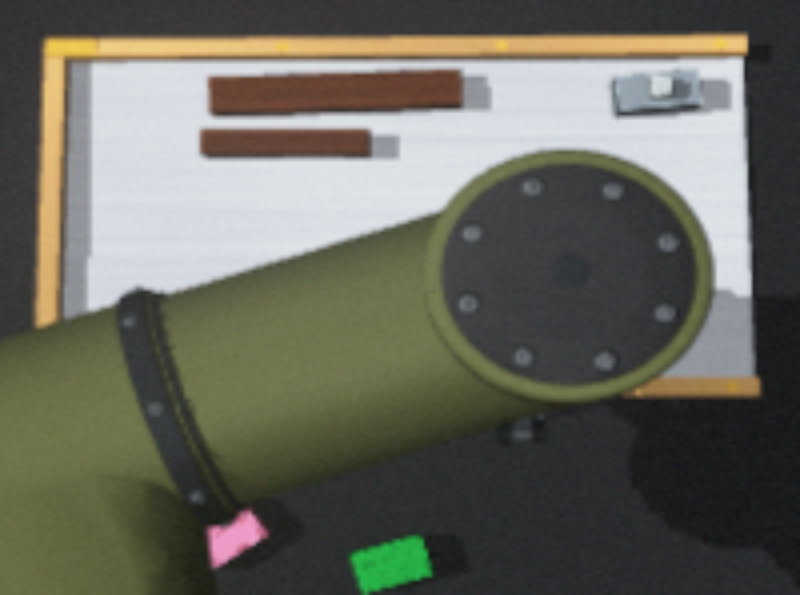

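The arm hides the row from the top camera, but everything else is undisturbed. I'll keep pushing slowly and watch the force.

```bash
python3 -m creep '[[-0.08,0,0,0,0,0,1],[-0.08,0,0,0,0,0,1],[-0.08,0,0,0,0,0,1],[-0.1,0,0,0,0,0,1],[-0.1,0,0,0,0,0,1]]'|sed -n '2p;4p'
python3 -m creep '[[-0.1,0,0,0,0,0,1],[-0.1,0,0,0,0,0,1],[-0.1,0,0,0,0,0,1],[-0.1,0,0,0,0,0,1],[-0.1,0,0,0,0,0,1]]'|sed -n '2p;4p'
python3 -m creep '[[-0.1,0,0,0,0,0,1],[-0.1,0,0,0,0,0,1],[-0.05,0,0,0,0,0,1],[0,0,0,0,0,0,1]]'|sed -n '2p;4p'
python3 - <<'E'
from h import *
s=manip.observe(); print(g(s["tcp_pos"][:2]),s["tcp_pos"],s["ft_force"])
im=manip.get_image("scene")
cv2.imwrite("pics/s4.png",cv2.resize(im[180:280,190:390],(800,400),interpolation=cv2.INTER_CUBIC)[:,:,::-1])
E
```

```text
tcp_pos: [0.4811, -0.0314, 0.0113]
ft_force: [-0.3, -0.2, -0.0]
tcp_pos: [0.4814, -0.0113, 0.0113]
ft_force: [-0.4, -0.6, 0.1]
tcp_pos: [0.4816, -0.0013, 0.0113]
ft_force: [0.2, 0.4, 0.6]
[[-89.3622 -16.0252]] [ 0.4816 -0.0013  0.0113] [0.2287 0.4278 0.6364]
```

View pics/s4.png

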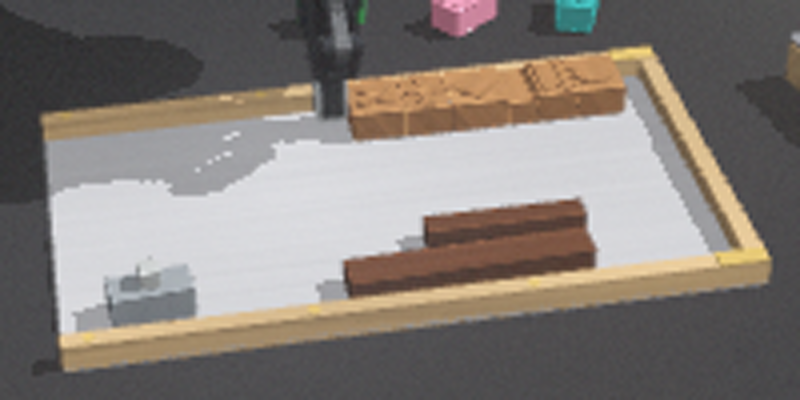

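The scene crop shows all six blocks as one train, with the finger at (330,100) behind it and about 20 mm left to the head ledge. Next I'll push it home, stopping when the force rises.

```bash
python3 -m creep '[[-0.1,0,0,0,0,0,1],[-0.1,0,0,0,0,0,1],[-0.1,0,0,0,0,0,1],[-0.08,0,0,0,0,0,1],[-0.05,0,0,0,0,0,1]]'|sed -n '2p;4p'
python3 -m creep '[[-0.05,0,0,0,0,0,1],[-0.05,0,0,0,0,0,1],[-0.03,0,0,0,0,0,1],[0,0,0,0,0,0,1]]'|sed -n '2p;4p'
```

```text
tcp_pos: [0.4818, 0.0159, 0.0113]
ft_force: [0.3, -0.3, -0.5]
tcp_pos: [0.4819, 0.0204, 0.0113]
ft_force: [0.8, -2.8, -0.3]
```

```bash
python3 -m creep '[[-0.03,0,0,0,0,0,1],[-0.03,0,0,0,0,0,1],[0,0,0,0,0,0,1]]'|sed -n '2p;4p'
python3 - <<'E'
from h import *
s=manip.observe(); print(g(s["tcp_pos"][:2]),s["ft_force"])
im=manip.get_image("scene")
cv2.imwrite("pics/s5.png",cv2.resize(im[185:245,260:390],(780,360),interpolation=cv2.INTER_CUBIC)[:,:,::-1])
E
```

```text
tcp_pos: [0.4818, 0.0206, 0.0115]
ft_force: [2.3, -12.3, 0.2]
[[-89.5312   5.7972]] [  2.2676 -12.2612   0.2089]
```

View pics/s5.png

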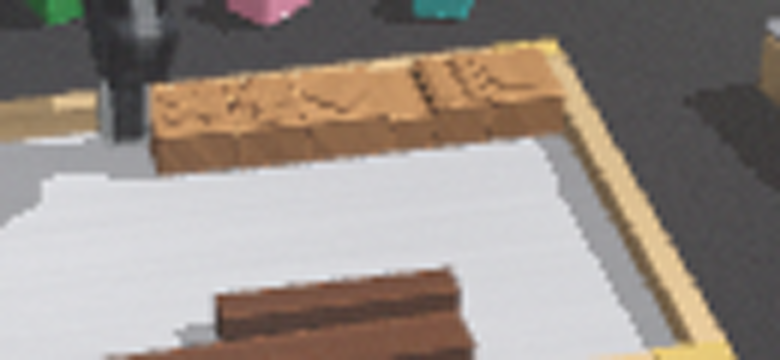

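The row is tight against the head ledge at (560,100), with a 12 N reaction. I'll back off, rise, and move towards the foot to clear the top view.

```bash
python3 -m creep '[[0.05,0,0,0,0,0,1],[0.1,0,0,0,0,0,1],[0.3,0,0,0,0,0,1],[0.5,0,-0.5,0,0,0,1],[0.5,0,-1,0,0,0,1]]'|sed -n '2p;4p'
python3 -m creep '[[0.6,0,-0.9,0,0,0,1],[0.9,0,-0.6,0,0,0,1],[1,0,-0.5,0,0,0,1],[1,0,0,0,0,0,1],[1,0,0,0,0,0,1]]'|sed -n '2p;4p'
python3 -m creep '[[1,0,0,0,0,0,1],[0,0,0,0,0,0,1]]'|sed -n '2p;4p'
python3 - <<'E'
from h import *
im=manip.get_image("top"); cv2.imwrite("pics/t6.png",cv2.resize(im[185:255,165:305],(800,400),interpolation=cv2.INTER_CUBIC)[:,:,::-1])
H=hsv(im); br=cv2.inRange(H,(5,120,90),(14,255,255)); br[:190]=0; br[260:]=0; br[:,:165]=0; br[:,365:]=0
for k in cv2.findContours(br,0,2)[0]:
    if cv2.contourArea(k)>60:
        G=g(ray("top",k[:,0],.0265)).astype(np.float32); print(cv2.minAreaRect(G),G.min(0),G.max(0))
E
```

```text
tcp_pos: [0.4788, -0.0358, 0.0688]
ft_force: [0.8, 0.3, 1.4]
tcp_pos: [0.4786, -0.2166, 0.1525]
ft_force: [-0.2, 0.2, -0.7]
tcp_pos: [0.4768, -0.2587, 0.1508]
ft_force: [-0.5, 0.3, -0.3]
((-87.01179504394531, 108.48336791992188), (180.58294677734375, 41.23693084716797), 89.681884765625) [-108.1312   18.3078] [-65.8993 198.8373]
```

View pics/t6.png

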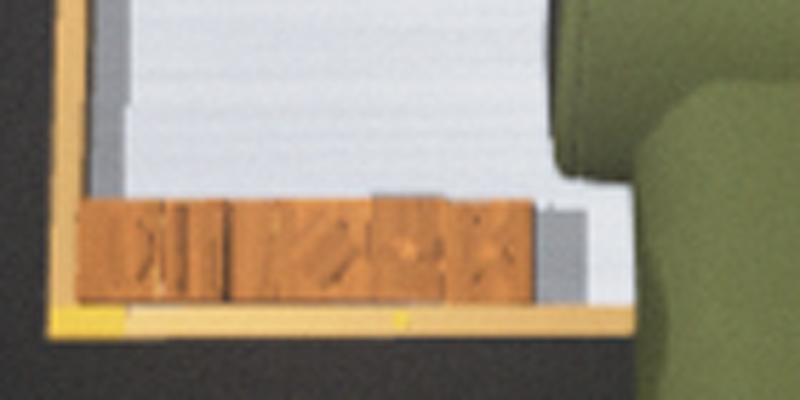

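The row is tight at the head and runs y 18–199 in galley coordinates, which fits 184 mm. Only piece5, at crop (407,250), stands 1–2 mm out from the ledge. I'll hover over it, check with the wrist camera, and tap it flush.

```bash
python3 -m creep '[[-0.9,-0.15,0,0,0,0,1],[-0.95,-0.15,0,0,0,0,1],[-0.95,-0.15,0,0,0,0,1],[-0.95,-0.15,0,0,0,0,1],[-0.95,-0.15,0,0,0,0,1]]'|sed -n '2p;4p'
python3 -m creep '[[-0.95,-0.15,0,0,0,0,1],[-0.95,-0.15,0,0,0,0,1],[-0.95,-0.1,0,0,0,0,1],[-0.95,-0.1,0,0,0,0,1],[0,0,0,0,0,0,1]]'|sed -n '2p;4p'
python3 - <<'E'
from h import *
s=manip.observe(); print(g(s["tcp_pos"][:2]),s["tcp_pos"])
im,p=blocks(); cv2.imwrite("pics/w7.png",im[:,:,::-1])
E
```

```text
tcp_pos: [0.5105, -0.0649, 0.1516]
ft_force: [1.0, 0.0, 0.6]
tcp_pos: [0.5325, 0.0887, 0.1509]
ft_force: [0.7, 0.2, 0.1]
[[-39.9843  74.7647]] [0.5325 0.0887 0.1509]
[180.1   191.675] ((48.98942947387695, 65.61005401611328), (94.56982421875, 14.291977882385254), 89.86468505859375) [41.7705 18.3352] [ 56.1117 112.9065]
[336.6569 237.4902] ((-85.87265014648438, 100.48755645751953), (171.71725463867188, 43.472930908203125), 89.82088470458984) [-107.7898   14.6869] [-64.226  186.3848]
[143.1081 161.8649] ((82.74224853515625, 36.79170608520508), (21.915395736694336, 142.28936767578125), 1.7300541400909424) [ 69.7883 -34.5921] [ 95.3597 108.1874]
```

View pics/w7.png

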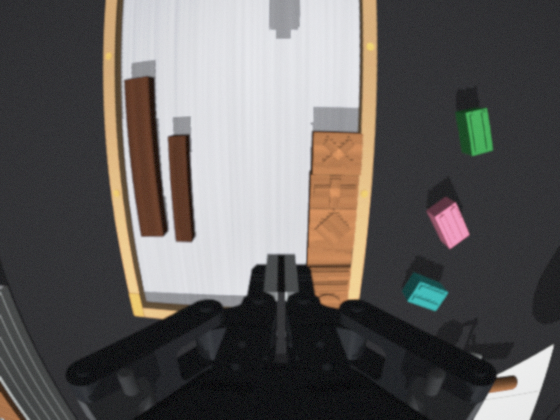

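The wrist view shows the row in order at (310–362, 132–305), with piece5 at (335,190) a hair proud of the straggler. I'll tap it flush.

```bash
python3 -m creep '[[0.2,0,0.5,0,0,0,1],[0,0,1,0,0,0,1],[0,0,1,0,0,0,1],[0,0,0.8,0,0,0,1],[0,0,0.15,0,0,0,1]]'|sed -n '2p;4p'
python3 -m creep '[[0,0.08,0,0,0,0,1],[0,0.08,0,0,0,0,1],[0,0.06,0,0,0,0,1],[0,0.05,0,0,0,0,1],[0,0,0,0,0,0,1]]'|sed -n '2p;4p'
python3 - <<'E'
from h import *
s=manip.observe(); print(g(s["tcp_pos"][:2]),s["tcp_pos"],s["ft_force"])
E
```

```text
tcp_pos: [0.5297, 0.075, 0.0091]
ft_force: [-0.7, -0.4, 0.6]
tcp_pos: [0.5222, 0.0769, 0.0143]
ft_force: [0.2, -0.1, 0.8]
[[-50.0758  62.7952]] [0.5222 0.0769 0.0143] [ 0.1544 -0.1284  0.7562]
```

```bash
python3 -m creep '[[-0.12,0,0,0,0,0,1],[0,0.03,0,0,0,0,1],[0,0.03,0,0,0,0,1],[0,0.02,0,0,0,0,1],[0,0,0,0,0,0,1]]'|sed -n '2p;4p'
python3 - <<'E'
from h import *
s=manip.observe(); print(g(s["tcp_pos"][:2]),s["tcp_pos"],s["ft_force"])
E
```

```text
tcp_pos: [0.5194, 0.0816, 0.0138]
ft_force: [3.7, 0.6, 1.1]
[[-52.9197  67.4939]] [0.5194 0.0816 0.0138] [3.6705 0.5545 1.0718]
```

```bash
python3 -m creep '[[0,-0.05,0,0,0,0,1],[0,-0.3,0,0,0,0,1],[0,0,-0.5,0,0,0,1],[0,0,-1,0,0,0,1],[0.5,0,-1,0,0,0,1]]'|sed -n '2p;4p'
python3 -m creep '[[1,0,-0.5,0,0,0,1],[1,0,0,0,0,0,1],[1,0,0,0,0,0,1],[1,0,0,0,0,0,1],[1,0,0,0,0,0,1]]'|sed -n '2p;4p'
python3 -m creep '[[1,0,0,0,0,0,1],[1,0,0,0,0,0,1],[0.5,0,0,0,0,0,1],[0,0,0,0,0,0,1],[0,0,0,0,0,0,1]]'|sed -n '2p;4p'
python3 - <<'E'
from h import *
im=manip.get_image("top"); cv2.imwrite("pics/t8.png",cv2.resize(im[185:255,165:305],(800,400),interpolation=cv2.INTER_CUBIC)[:,:,::-1])
H=hsv(im); br=cv2.inRange(H,(5,120,90),(14,255,255)); br[:190]=0; br[260:]=0; br[:,:165]=0; br[:,365:]=0
for k in cv2.findContours(br,0,2)[0]:
    if cv2.contourArea(k)>60:
        G=g(ray("top",k[:,0],.0265)).astype(np.float32); print(cv2.minAreaRect(G),G.min(0),G.max(0))
s=manip.observe(); print(s["time_s"],s["tcp_pos"])
E
```

```text
tcp_pos: [0.5316, 0.0618, 0.1133]
ft_force: [1.3, 0.3, 0.4]
tcp_pos: [0.5289, -0.1402, 0.133]
ft_force: [0.4, -0.4, 0.8]
tcp_pos: [0.5277, -0.2388, 0.1326]
ft_force: [-0.3, 0.3, -0.4]
((-88.16378784179688, 108.48977661132812), (180.58297729492188, 38.93289566040039), 89.681884765625) [-108.1312   18.3078] [-68.2037 198.8373]
15.5 [ 0.5279 -0.2382  0.1329]
```

View pics/t8.png

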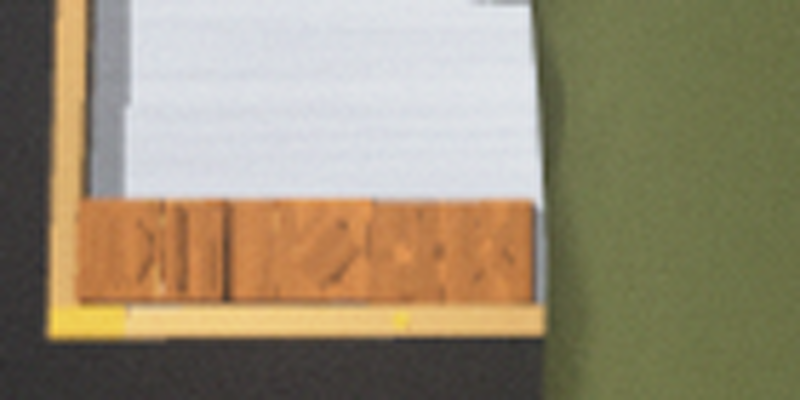

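All six blocks now stand in one straight, gapless row against both ledges, and the robot is clear of everything.

```bash
python3 -c "
from plant import manip
print(manip.hand_in())"
```

```text
the job is handed in; nothing more can be done
None
```

The job is handed in at about 15.5 s: the straggler went to the near ledge, then the row was pushed as one train tight against the head ledge, and piece5, standing 1–2 mm proud, was tapped flush; the last top view shows all six blocks square with no visible gaps.

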